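# Close a sprouting jar with its strainer disk and screw ring

### The arm

A 6-joint arm with a two-finger parallel gripper is mounted at the origin on a cart in front of the work surface, level with it; the furniture and walls round the work are solid. World frame = base frame: x ahead of the robot, y to its left, z up, the work surface at z = 0. Lengths are in mm, angles in rad, forces in N, time in s.
With the tool pointing down it reaches from about 350 to 975 mm from the base axis. Payload 7.1 kg.
Tool frame: the origin (TCP) lies at the very end of the fingers, on their centre line; the grasp point (between the pads) lies 19 mm behind it; z points along the fingers, y is the direction in which the jaws open and shut (so a half turn about z gives the same grasp; the last joint's range is limited). The gripper opens to 88 mm and grips with 3 to 60 N. Pads are 20 mm wide; open, the fingers measure 115 mm over their backs; the gripper's body (75 mm by 178 mm) begins 61 mm behind the grasp point.
Start: joints at [1.125, 0.423, 1.63, -0, 1.089, -0.019], TCP at [258.693, 568.931, 222.675] pointing down, gripper open.
Joint ranges: [-3, 3], [-0.9, 2.11], [0.09, 2.58], [-1.31, 4.45], [0.11, 2.69], [-2.54, 2.54]. Speed limits (rad/s): [2.39, 2.39, 3.01, 3.14, 3.14, 3.14].

### API

Orientations are given as a rotation vector (axis times angle).
In Python, from workcell import * gives the robot as it stands.
- The arm moves only by the tool play_rows, never from a script. Its argument "plan" is text: rows parted by semicolons, each of 7 numbers parted by spaces: the finger opening in cm, from 0 to 8.78, then the shift along the tool's x, y, z in cm, then the turn, a rotation vector about the tool's x, y, z in degrees. A call has 1 to 20 rows; each row shifts and turns the commanded pose from where the row before left it, along the tool's axes as they then stand; what a row does not reach is not made up. A row lasts 1/8 s, in which the tool goes at most 62.5 mm and 10.7 degrees, less where a joint would pass 70% of its speed; a pose out of reach is approached as far as the arm can. A call is refused whole if a number of a shift passes 6.25 or a number of a turn 10.7, either way. A call with a gripper value outside its range is refused whole. The fingers move at their own pace and stop on an object; the grip force is fixed at half the most. Time passes only in rows, so rows that do not move let the fingers close. It gives the time, the measured TCP pose, the force and the opening at its end, in the units of the state.
- get_obs(): the state, without advancing time (a new reading comes with each control period).
- get_image(name): name is "side" or "top"; returns a dict with "pixels" (384x512x3 uint8, red, green, blue), "range_z" (384x512 float32, mm along the optical axis (not along the pixel's ray), 0 where there is no reading), "fx", "fy", "cx", "cy" (pixels), "eye" and "attitude" of the camera in the world. Camera axes: x right, y down, z forward; pixel columns grow to the right and rows downward; lengths in mm; the calibration is good to about 2 mm. A picture is of the moment at which its call begins.
- close_job(): hands the job in, once; it reports no verdict.
The state is a dict: "t": time; "qpos": joint angles; "qvel": joint speeds; "joint_torque": joint torques, N m; "ee_pos": TCP position; "orientation": TCP orientation; "ft_force": force on the tool from outside, world axes, zero at the start; "moment": the same for the moment, N m; "width": finger opening in mm.
Only numpy, scipy, OpenCV 4.12 (cv2) and the standard library are available. Lean on these libraries where they do the work, as an engineer would, in place of code of your own. Each camera call takes 0.05 s, during which the arm holds its last target. There are 200 camera calls.

### The job

Close the sprouting jar: lay the strainer disk, knob up, flat into the recess of the jar's mouth and let go of it, then set the ring over the mouth and screw it clockwise until it is fully down on the rim. Leave the ring level with nothing holding it, and do not disturb the glass, tin, spice jar and mandarin.

Things in the scene. Friction and masses are not known exactly. Their poses are not given: they have to be found in the camera images.
- jar: White ceramic jar, fixed in a round wooden stand (132 mm across, 16 mm high); it cannot move or turn. Origin: centre of the stand's underside, on the jar's axis; z up. Body 99 mm across, shoulder at z = 56 to 68 mm, neck 70 mm across up to the rim at z = 96 mm, with a screw thread outside (see jar_thread).
- jar_mouth (a point): Centre of the jar's mouth at rim height, 96 mm above the jar's origin. The mouth is a round recess 63 mm across and 5 mm deep; the ledge on which the disk lies is 91 mm above the jar's origin. Inside the ledge the jar is open, 48 mm across.
- jar_thread (a point): Upper end of one thread ridge, top at 89.5 mm, on the jar's own +x side. There are four such ends, at 0, 90, 180, 270 degrees about z, each above a raised upright tick on the jar's body. The ridges (3 mm thick, 79 mm over the outside, 120 degrees long) run from there clockwise seen from above, falling 9 mm per quarter turn.
- disk: Perforated steel strainer disk, 60 mm across, 4 mm thick, 80 g, loose, lying flat with its knob up. Origin: centre of its underside; z up along the knob. The round centre knob is 16 mm across from 14 to 38 mm above the underside, on a 10 mm stem. Seated in the mouth, its origin is 91 mm above the jar's origin and its top 1 mm below the rim.
- disk_knob (a point): Point on the knob's axis at which to grip, 28 mm above the disk's underside.
- ring: Aluminium screw ring, open through the middle, 130 g, loose, standing on its skirt. Origin: centre of the skirt's lower edge; z up. Skirt 89 mm outside, 82.4 mm inside, 22 mm deep; above it a flange to 25.5 mm with a 45 mm opening; on that a ribbed round grip collar, 58 mm outside, 50 mm inside, from 25 to 55 mm. Fully screwed down, its origin is 74 mm above the jar's origin.
- ring_grip (a point): Point on the ring's axis at the height to grip the collar, 48 mm above the skirt's lower edge. The collar is round: any yaw will do.
- ring_lug (a point): Centre of one of four lugs inside the skirt (at 0, 90, 180, 270 degrees about z from the ring's own x axis, a rib outside the skirt marks each), 4 mm above the skirt's edge, 4 mm thick, 10 mm long, 72.8 mm across inside. Lowered on the neck the lugs land on the ridges, 4 to 14 mm above home; turned clockwise they follow the ridges down and slip under the next ones.
- ring_flange (a point): Centre of the flange's underside, which lies on the rim when the ring is home. The turn needed is 45 to 140 degrees clockwise seen from above, whatever the yaw at landing; least with the lugs set down some 73 degrees clockwise of the ridges' upper ends: then about 55 degrees bring it fully down and 80 make it tight. It turns easily until tight.
- glass: Clear drinking glass, 80 mm across, 91 mm high, a bystander. Origin: centre of its underside.
- tin: Food tin, 75 mm across, 110 mm high, a bystander. Origin: centre of its underside.
- spice_jar: Small spice jar with a lid, 47 mm wide, 97 mm high, a bystander. Origin: centre of its underside.
- mandarin: Mandarin, 48 mm across, a bystander. Origin: its underside.
Not all that is in view belongs to the job. Of the things shaped like the disk, the steel one is meant.

How it is judged (in metres and radians):
On the way, in this order (a step that is already met when the one before it is completed fails the run):
1. the disk lies flat in the recess of the jar's mouth, let go, with the ring not yet over it (z of disk in the frame of jar between 0.0885 and 0.0925 m and horizontal distance between disk and jar below 0.0035 m and angle between the z axis of disk and the z axis of jar, either way round below 0.06 rad and angle between disk's own z axis and vertical below 0.2 rad and contact force between the fingers and disk below 0.1 N and horizontal distance between ring and jar above 0.06 m), for 0.2 s.
2. the ring is screwed fully down on the rim, over the disk (z of disk in the frame of jar between 0.0885 and 0.0925 m and horizontal distance between disk and jar below 0.0035 m and angle between the z axis of disk and the z axis of jar, either way round below 0.06 rad and angle between each of disk, ring's own z axis and vertical below 0.2 rad and z of ring in the frame of jar between 0.072 and 0.0757 m and horizontal distance between ring and jar below 0.004 m and angle between the z axis of ring and the z axis of jar, either way round below 0.05 rad), for 0.2 s.
At the end, for the whole second after the job is handed in: Disk knob up, flat in the recess (origin 88.5-92.5 mm above the jar's, 3.5 mm from its axis, 0.06 rad); ring screwed down over it (origin 72-75.7 mm above the jar's; 74 is home, unscrewed is 78 or more; 4 mm, 0.05 rad); both released and at rest (all of step 2 and linear speed of each of disk, ring below 0.02 m/s and angular speed of each of disk, ring below 0.15 rad/s); the robot touches nothing.
It fails at once if the glass, tin, spice jar or mandarin is shifted by more than 30 mm (distance of any of glass, tin, spice_jar, mandarin from where it was at the start of the episode above 0.03 m).
It fails at once if the glass, tin or spice jar is tipped (angle between any of glass, tin, spice_jar's own z axis and vertical above 0.35 rad).
It also fails if it takes over 58 s, if anything falls off the work surface, if the arm or the gripper's body presses on something with over 40 N, if the wrist force passes 120 N, or if a joint passes its speed limit or range.

## Working session

There is one attempt and no reset: what is moved stays moved. The work goes in short steps, Python scripts to look and compute and a tool call to move; the robot and the scene stay as the last step left them, time stands still between calls to the robot, and variables do not carry over. Pictures are saved under pics/ and viewed, about 8 in all and at most 12, crops included, and the job is handed in when it is done.

Besides the shell and the picture viewer there is one more tool, called by a JSON object that holds its "api" and its "payload". play_rows: Moves the arm, as the interface text tells. Its arguments: {"type":"object","properties":{"plan":{"type":"string"}},"required":["plan"]}

```bash
mkdir -p pics; ls; cat > h.py <<'E'
from workcell import *
import numpy as np, cv2
from scipy.spatial.transform import Rotation as R
def cam(n):
    d=get_image(n); return d
def att(d):
    a=np.array(d["attitude"],float)
    if a.shape==(3,3): return a
    return R.from_rotvec(a).as_matrix() if a.size==3 else R.from_quat(a).as_matrix()
def cloud(d):
    z=d["range_z"].astype(float); h,w=z.shape
    u,v=np.meshgrid(np.arange(w),np.arange(h))
    p=np.stack([(u-d["cx"])/d["fx"]*z,(v-d["cy"])/d["fy"]*z,z],-1)
    P=p@att(d).T+np.array(d["eye"]); P[z==0]=np.nan
    return P
def save(d,f,crop=None,s=1):
    im=d["pixels"][...,::-1]
    if crop: im=im[crop[1]:crop[3],crop[0]:crop[2]]
    cv2.imwrite("pics/"+f,cv2.resize(im,None,fx=s,fy=s,interpolation=cv2.INTER_CUBIC))
E
python3 - <<'E'
from h import *
print(get_obs())
ims=[]
for n in ("top","side"):
    d=cam(n); print(n,d["eye"],d["attitude"],d["fx"],d["cx"],d["cy"]); np.save(n+"0.npy",cloud(d)); save(d,n+"0.png",s=1.5)
    P=cloud(d); print(np.nanmin(P,(0,1)),np.nanmax(P,(0,1)))
E
```

```text
pics
{'t': 0.0, 'qpos': array([ 1.12498363e+00,  4.23849199e-01,  1.63070886e+00, -1.10739169e-05,
        1.08862612e+00, -1.89954279e-02]), 'qvel': array([-0.00101298,  0.00076655,  0.00051516,  0.00050863, -0.00023278,
       -0.00085927]), 'joint_torque': array([-1.69558873e-03, -5.44622505e+01, -2.73667449e+01,  6.42376347e-02,
        2.27884634e-02, -1.01941773e-04]), 'ee_pos': array([258.46147894, 568.41722007, 221.88908603]), 'orientation': array([-6.65281847e-01, -3.06997646e+00,  2.43602764e-03]), 'ft_force': array([ 0.18423882, -0.95490278,  0.07971936]), 'moment': array([0.00946905, 0.00480683, 0.00350599]), 'width': 87.63194029196441}
top [ 564.950113   104.5123096 1175.197234 ] [-2.181425    2.21670434 -0.066168  ] 392.92610328601137 261.0308820744795 191.02715014322635
[ -347.34041037 -1070.21149033  -944.92926302] [1744.63276402 1499.30344941  536.31659713]
side [ 103.13714944 -654.01378375  482.14340334] [-1.91045188  0.61570607 -0.37128511] 347.15174782660165 253.5037131101137 186.10614566212388
[ -71.62991076 -433.02953136 -941.49919562] [2454.65941261 2987.03308479  808.79305606]
```

View pics/top0.png

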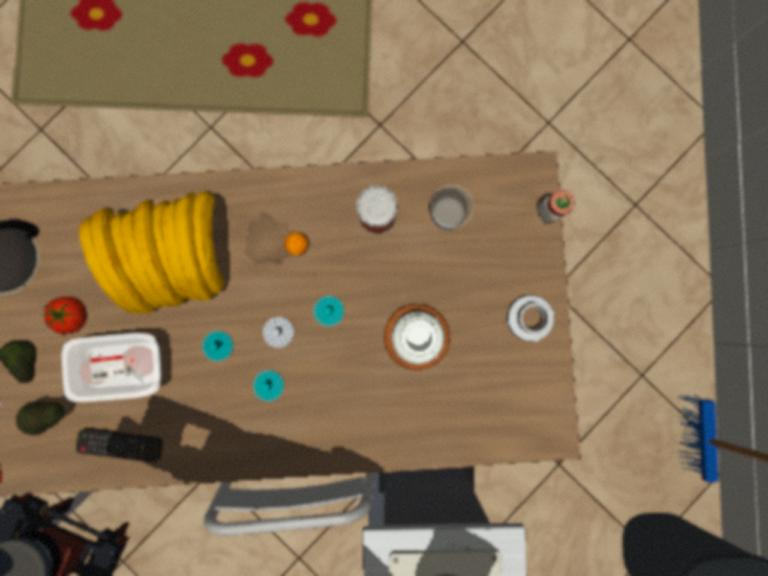

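View pics/side0.png

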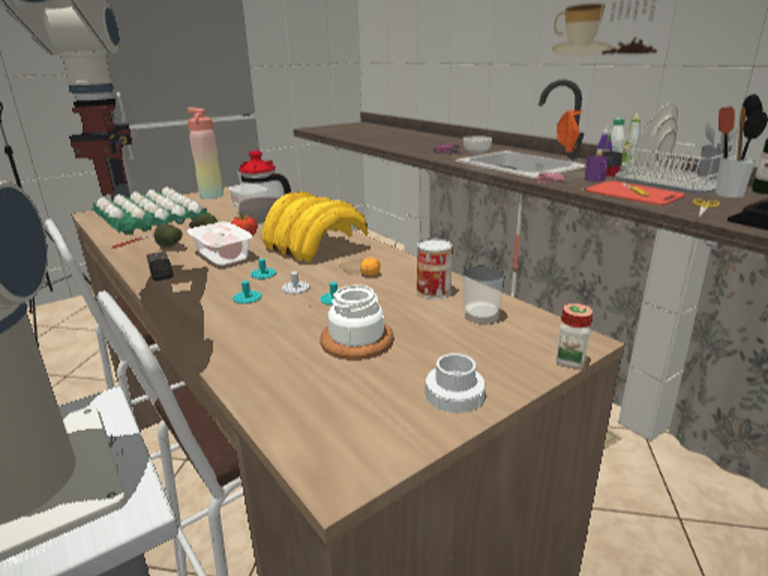

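The top view shows the steel disk at about (278,332), teal decoys around it, the jar at (417,336) and the ring at (531,318). In the side view the jar is at (357,320) and the ring at (456,380). Next I fit circles to get their positions.

```bash
cat >> h.py <<'E'
from scipy.optimize import least_squares
def fitc(P,c,rmax,zlo,zhi,r,mode="edge"):
    """fit centre of disc region (known radius r): points in z-band within rmax; robust outer hull"""
    Q=P.reshape(-1,3); Q=Q[~np.isnan(Q[:,0])]
    Q=Q[(np.hypot(Q[:,0]-c[0],Q[:,1]-c[1])<rmax)&(Q[:,2]>zlo)&(Q[:,2]<zhi)]
    if len(Q)<6: return None,len(Q)
    (x,y),rr=cv2.minEnclosingCircle(Q[:,:2].astype(np.float32))
    return (round(x,1),round(y,1),round(rr,1),Q[:,:2].mean(0).round(1),Q[:,2].mean().round(1)),len(Q)
E
python3 - <<'E'
from h import *
P=np.load("top0.npy");S=np.load("side0.npy")
for n,(u,v) in dict(disk=(278,332),jar=(417,336),ring=(531,318),teal1=(329,311),teal2=(269,385),teal3=(218,346),glass=(450,209),tin=(377,207),spice=(560,203),mand=(297,244)).items():
    print(n,P[int(v/1.5),int(u/1.5)].round(1))
c=P[224,278][:2]
def at(u,v): return P[int(v/1.5),int(u/1.5)][:2]
for lab,C in (("top",P),("side",S)):
    print(lab)
    for nm,uv,rm,b in (("jar",(417,336),75,[(5,25),(40,60),(85,105),(93,102)]),("ring",(531,318),55,[(5,20),(20,30),(45,52),(50,60)]),("disk",(278,332),40,[(1,7),(20,45),(32,42)])):
        for z in b: print(nm,z,fitc(C,at(*uv),rm,*z,0))
E
```

```text
disk [540.9 315.   38.9]
jar [527.3  46.3  19.6]
ring [ 558.7 -182.4    1.7]
teal1 [579.7 217.   35.8]
teal2 [439.6 335.7  24.6]
teal3 [516.7 432.2  31.1]
glass [778.4 -24.1  15.7]
tin [766.  120.3 108.8]
spice [ 771.2 -217.4   99.2]
mand [711.2 276.3  38.4]
top
jar (5, 25) ((526.4, 49.2, 69.3, array([526.4,  47.8]), np.float64(16.1)), 809)
jar (40, 60) ((524.3, 46.5, 50.2, array([528.3,  52.4]), np.float64(56.5)), 104)
jar (85, 105) ((525.4, 45.9, 39.3, array([525. ,  45.8]), np.float64(90.7)), 320)
jar (93, 102) ((525.1, 46.2, 34.7, array([525.3,  46. ]), np.float64(94.8)), 100)
ring (5, 20) ((558.4, -174.8, 45.3, array([ 557.2, -151. ]), np.float64(14.2)), 42)
ring (20, 30) ((558.8, -177.5, 46.1, array([ 558.1, -173.4]), np.float64(24.4)), 371)
ring (45, 52) ((558.7, -177.9, 29.8, array([ 558.4, -174.7]), np.float64(49.5)), 46)
ring (50, 60) ((558.6, -177.2, 29.2, array([ 557.5, -177. ]), np.float64(53.3)), 90)
disk (1, 7) ((540.3, 314.2, 39.0, array([539. , 317.1]), np.float64(3.3)), 252)
disk (20, 45) ((538.8, 319.6, 7.8, array([538.4, 318.8]), np.float64(35.0)), 28)
disk (32, 4
[... 283 characters left out ...]
,  41.4]), np.float64(90.6)), 271)
jar (93, 102) ((525.1, 44.6, 34.7, array([523.9,  40.2]), np.float64(94.7)), 75)
ring (5, 20) ((550.4, -188.0, 42.1, array([ 534.3, -204.6]), np.float64(12.8)), 220)
ring (20, 30) ((557.6, -181.0, 45.0, array([ 547.5, -191.1]), np.float64(25.2)), 442)
ring (45, 52) ((557.4, -179.6, 29.1, array([ 556.2, -180.6]), np.float64(48.6)), 130)
ring (50, 60) ((558.9, -180.0, 30.2, array([ 557. , -180.7]), np.float64(53.4)), 160)
disk (1, 7) ((536.7, 318.0, 32.9, array([537.2, 315.8]), np.float64(3.0)), 109)
disk (20, 45) ((540.7, 316.4, 9.1, array([538.1, 315.1]), np.float64(30.7)), 28)
disk (32, 42) ((540.9, 316.4, 9.1, array([539.1, 316.4]), np.float64(35.4)), 13)
```

```bash
cat >> h.py <<'E'
def to(x,y,z,yaw=None):
    o=get_obs(); M=R.from_rotvec(o["orientation"])
    d=M.inv().apply(np.array([x,y,z])-o["ee_pos"])/10
    Z=M.as_matrix()
    print("t",round(o["t"],2),"pos",o["ee_pos"].round(1),"tool cm",d.round(2),"q",o["qpos"].round(3),"ytool",Z[:2,1].round(3),"tilt",Z[:,2].round(4),"F",o["ft_force"].round(1),"w",round(o["width"],1))
E
python3 -c "
from h import *
to(539,318,150)"
```

```text
t 0.1 pos [258.5 568.5 222. ] tool cm [-35.9  -11.18   7.21] q [ 1.125  0.424  1.631 -0.     1.089 -0.019] ytool [0.414 0.91 ] tilt [-6.0e-04 -1.2e-03 -1.0e+00] F [-0.6  0.2  0.3] w 87.9
```

{"api": "play_rows", "payload": {"plan": "8.78 -3 -0.92 0 0 0 0;8.78 -3 -0.92 0 0 0 0;8.78 -3 -0.92 0 0 0 0;8.78 -3 -0.92 0 0 0 0;8.78 -3 -0.92 0 0 0 0;8.78 -3 -0.92 0 0 0 0;8.78 -3 -0.92 0.5 0 0 0;8.78 -3 -0.92 1 0 0 0;8.78 -3 -0.92 1 0 0 0;8.78 -3 -0.92 1 0 0 0;8.78 -3 -0.92 1 0 0 0;8.78 -3 -0.92 1 0 0 0;8.78 0 0 0 0 0 0;8.78 0 0 0 0 0 0"}}

```text
t: 1.85
ee_pos: [540.2, 319.6, 167.5]
orientation: [-0.666, -3.07, 0.0]
ft_force: [-0.3, -0.3, -0.2]
width: 87.6
```

```bash
python3 - <<'E'
from h import *
to(539,318,9)
for n in ("top","side"):
    d=cam(n); P=cloud(d); save(d,n+"1.png",(100,150,420,300) if n=="top" else (130,130,330,270),2.4)
    for z in ((1,7),(20,45)): print(n,z,fitc(P,(539,318),40,*z,0))
E
```

```text
t 1.85 pos [540.2 319.6 167.5] tool cm [ 0.03 -0.19 15.85] q [ 0.515  0.491  1.663  0.     0.988 -0.629] ytool [0.414 0.91 ] tilt [-7.e-04 -1.e-04 -1.e+00] F [-0.3 -0.3 -0.2] w 87.6
top (1, 7) ((545.6, 317.9, 36.0, array([556.4, 314. ]), np.float64(3.3)), 94)
top (20, 45) (None, 0)
side (1, 7) ((542.7, 318.2, 34.3, array([538.2, 315. ]), np.float64(3.2)), 103)
side (20, 45) ((540.0, 318.0, 8.0, array([538.3, 315.5]), np.float64(29.9)), 30)
```

View pics/side1.png

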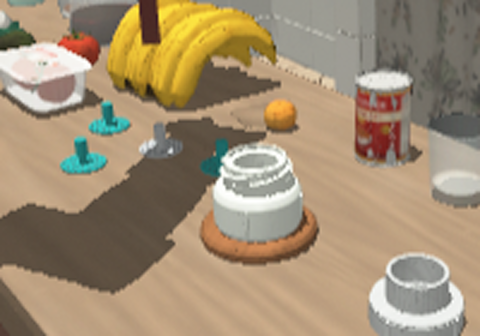

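The side crop shows the steel disk at (160,140), clear of the teal ones. The gripper is above the crop. I descend and grip.

{"api": "play_rows", "payload": {"plan": "8.78 0 -0.15 2.5 0 0 0;8.78 0 0 2.5 0 0 0;8.78 0 0 2.5 0 0 0;8.78 0 0 2.5 0 0 0;8.78 0 0 2.5 0 0 0;8.78 0 0 2 0 0 0;8.78 0 0 1.3 0 0 0;8.78 0 0 0 0 0 0;5 0 0 0 0 0 0;3 0 0 0 0 0 0;1 0 0 0 0 0 0;1 0 0 0 0 0 0;1 0 0 0 0 0 0;1 0 0 0 0 0 0;1 0 0 0 0 0 0"}}

```text
t: 3.82
ee_pos: [540.1, 318.1, 9.7]
orientation: [-0.665, -3.07, 0.0]
ft_force: [-0.9, 0.9, 1.0]
width: 20.9
```

```bash
python3 -c "
from h import *
to(525.2,45.3,150)"
```

```text
t 3.83 pos [540.1 318.1   9.7] tool cm [ -9.94 -25.45 -14.03] q [ 0.513  0.715  1.716  0.     0.71  -0.631] ytool [0.414 0.91 ] tilt [-0. -0. -1.] F [-0.9  0.9  1. ] w 20.9
```

{"api": "play_rows", "payload": {"plan": "1 0 0 0 0 0 0;1 0 0 0 0 0 0;1 0 0 0 0 0 0;1 0 0 0 0 0 0;1 0 0 -2 0 0 0;1 0 0 -3 0 0 0;1 0 0 -3 0 0 0;1 0 0 -3 0 0 0;1 0 0 -2 0 0 0;1 0 0 -1 0 0 0;1 0 0 0 0 0 0"}}

```text
t: 5.2
ee_pos: [540.2, 318.1, 150.1]
orientation: [0.665, 3.07, 0.001]
ft_force: [0.0, 0.3, -1.1]
width: 15.1
```

{"api": "play_rows", "payload": {"plan": "1 -0.9 -2.2 0 0 0 0;1 -1 -2.5 0 0 0 0;1 -1 -2.6 0 0 0 0;1 -1 -2.6 0 0 0 0;1 -1 -2.6 0 0 0 0;1 -1 -2.6 0 0 0 0;1 -1 -2.6 0 0 0 0;1 -1 -2.6 0 0 0 0;1 -1 -2.5 0 0 0 0;1 -0.7 -1.8 0 0 0 0;1 -0.3 -0.8 0 0 0 0;1 0 0 0 0 0 0;1 0 0 0 0 0 0;1 0 0 0 0 0 0"}}

```text
t: 6.95
ee_pos: [525.1, 46.5, 149.7]
orientation: [0.664, 3.071, 0.0]
ft_force: [0.3, 0.1, -1.4]
width: 15.4
```

```bash
python3 - <<'E'
from h import *
to(525.2,45.3,110)
o=get_obs();c=o["ee_pos"]
D=[cam(n) for n in ("top","side")]
for n,d in zip(("top","side"),D):
    P=cloud(d)
    for z in ((c[2]-16,c[2]-3),(c[2]-14,c[2]-8),(93,102),(85,102)): print(n,[round(float(q),1) for q in z],fitc(P,c,48,*z,0))
    np.save(n+"2.npy",P)
save(D[1],"side2.png",(170,120,330,260),4)
E
```

```text
t 6.95 pos [525.1  46.5 149.7] tool cm [-0.06 -0.11  3.97] q [ 0.066  0.383  1.9    0.     0.859 -1.079] ytool [0.413 0.911] tilt [ 1.e-04  1.e-04 -1.e+00] F [ 0.3  0.1 -1.4] w 15.4
top [133.7, 146.7] (None, 0)
top [135.7, 141.7] (None, 0)
top [93.0, 102.0] (None, 2)
top [85.0, 102.0] (None, 2)
side [133.7, 146.7] ((522.5, 45.6, 30.4, array([518.5,  39.4]), np.float64(143.3)), 148)
side [135.7, 141.7] ((513.4, 31.5, 22.7, array([510.5,  25.8]), np.float64(140.6)), 10)
side [93.0, 102.0] ((525.2, 45.2, 35.6, array([524.5,  39.7]), np.float64(94.7)), 72)
side [85.0, 102.0] ((523.3, 42.5, 39.0, array([523.7,  41.3]), np.float64(90.7)), 266)
```

View pics/side2.png

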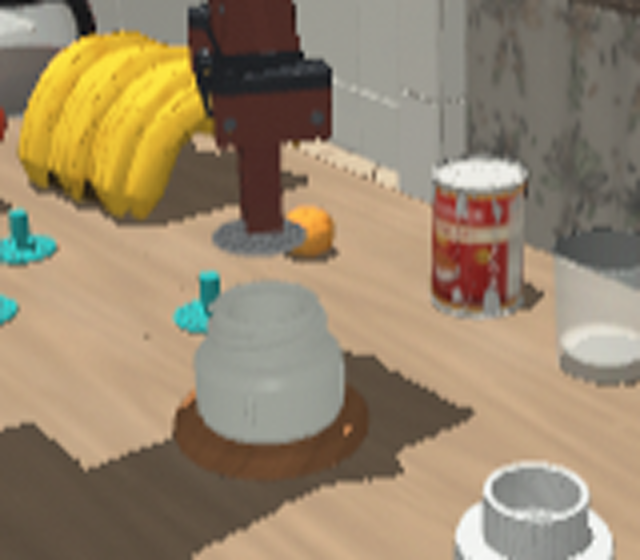

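The disk hangs level in the fingers at (260,237), and the jar rim is below it at (268,310). I refine the relative offset with model fits in the side view.

```bash
cat >> h.py <<'E'
def cyl(P,c,r,zlo,zhi,tol=6):
    Q=P.reshape(-1,3); Q=Q[~np.isnan(Q[:,0])]
    c=np.array(c,float)
    Q=Q[(Q[:,2]>zlo)&(Q[:,2]<zhi)]
    for k in range(5):
        q=Q[abs(np.hypot(*(Q[:,:2]-c).T)-r)<tol]
        c=least_squares(lambda a:np.hypot(*(q[:,:2]-a).T)-r,c,loss="soft_l1",f_scale=1).x
    return c.round(2),len(q),np.std(np.hypot(*(q[:,:2]-c).T)-r).round(2)
def proj(d,X):
    p=(X-np.array(d["eye"]))@att(d); return np.stack([p[...,0]/p[...,2]*d["fx"]+d["cx"],p[...,1]/p[...,2]*d["fy"]+d["cy"]],-1)
def outline(d,mask,c,r,zs,S=8):
    """x,y of a flat disc (radius r, between heights zs) whose silhouette best matches mask (image, bool/255; 128=ignore)"""
    t=np.linspace(0,2*np.pi,90)
    W=lambda a:np.concatenate([np.stack([a[0]+r*np.cos(t),a[1]+r*np.sin(t),0*t+z],-1) for z in zs])
    ys,xs=np.where(mask==255); x0,y0,x1,y1=xs.min()-6,ys.min()-6,xs.max()+7,ys.max()+7
    m=mask[y0:y1,x0:x1]
    def cost(a):
        q=cv2.convexHull((((proj(d,W(a))-[x0,y0]+.5)*S)*16).astype(np.int32).reshape(-1,1,2))
        im=np.zeros((m.shape[0]*S,m.shape[1]*S),np.uint8); cv2.fillConvexPoly(im,q,255,shift=4)
        f=cv2.resize(im,m.shape[::-1],interpolation=cv2.INTER_AREA)/255.
        e=abs(f-(m==255)); e[m==128]=0; return e.sum()
    from scipy.optimize import minimize
    s=minimize(cost,c,method="Nelder-Mead",options=dict(initial_simplex=[c,(c[0]+3,c[1]),(c[0],c[1]+3)]))
    return s.x.round(2),round(s.fun,1),int((m==255).sum())
E
python3 - <<'E'
from h import *
c=get_obs()["ee_pos"]
P=np.load("side2.npy");P0=np.load("side0.npy");T0=np.load("top0.npy")
for n,A in (("side0",P0),("side2",P)):
    print(n,"body",cyl(A,(525,45),49.5,20,54),"neckthread-free rim inside?",cyl(A,(525,45),66,2,15,4))
    print(" ring collar",cyl(A,(558,-179),29,30,52,5),"skirt",cyl(A,(558,-179),44.5,3,20,5),"knob",cyl(A,(539,318),8,16,36,4))
d=cam("side"); P=cloud(d)
h=np.hypot(P[...,0]-c[0],P[...,1]-c[1])
m=np.zeros(P.shape[:2],np.uint8)
m[(P[...,2]>c[2]-16)&(P[...,2]<c[2]-2)&(h<45)]=255
m[(P[...,2]>=c[2]-2)&(h<60)]=128
z0=c[2]-9.7
for dz in (-1,0,1): print("disk",outline(d,m,tuple(c[:2]),30,(z0+dz,z0+4+dz)))
m=np.zeros(P.shape[:2],np.uint8); h=np.hypot(P[...,0]-525,P[...,1]-45)
m[(P[...,2]>4)&(P[...,2]<24)&(h<80)]=255
m[(P[...,2]>=24)&(h<60)]=128
print("stand",outline(d,m,(525.,45.),66,(4,16)))
E
```

```text
side0 body (array([526.35,  46.08]), 413, np.float64(1.17)) neckthread-free rim inside? (array([526.79,  46.74]), 251, np.float64(1.61))
 ring collar (array([ 557.88, -179.27]), 385, np.float64(1.19)) skirt (array([ 559.38, -178.16]), 247, np.float64(0.98)) knob (array([540.27, 320.03]), 25, np.float64(1.7))
side2 body (array([526.3 ,  45.97]), 408, np.float64(1.11)) neckthread-free rim inside? (array([526.86,  46.95]), 251, np.float64(1.71))
 ring collar (array([ 557.84, -179.38]), 384, np.float64(1.14)) skirt (array([ 559.23, -178.01]), 243, np.float64(1.08)) knob (array([539., 318.]), 0, np.float64(nan))
disk (array([525.55,  49.66]), np.float64(15.1), 147)
disk (array([524.76,  48.06]), np.float64(15.7), 147)
disk (array([523.28,  45.68]), np.float64(16.0), 147)
stand (array([526.11,  46.76]), np.float64(50.7), 550)
  ret = _var(a, axis=axis, dtype=dtype, out=out, ddof=ddof,
  arrmean = um.true_divide(arrmean, div, out=arrmean,
  ret = ret.dtype.type(ret / rcount)
```

{"api": "play_rows", "payload": {"plan": "1 -0.07 0 1 0 0 0;1 0 0 1.2 0 0 0;1 0 0 1 0 0 0;1 0 0 0.6 0 0 0;1 0 0 0 0 0 0;1 0 0 0 0 0 0"}}

```text
t: 7.85
ee_pos: [525.9, 45.6, 111.8]
orientation: [0.665, 3.07, 0.0]
ft_force: [0.5, 0.1, -1.1]
width: 15.1
```

```bash
python3 - <<'E'
from h import *
to(525.2,45.8,110)
c=get_obs()["ee_pos"]
d=cam("side"); P=cloud(d); save(d,"side3.png",(210,150,280,240),7)
dt=cam("top"); save(dt,"top3.png",(230,170,330,270),6)
h=np.hypot(P[...,0]-525,P[...,1]-46)
z0=c[2]-9.7
m=np.zeros(P.shape[:2],np.uint8)
m[(P[...,2]>z0-3)&(P[...,2]<c[2]-2)&(h<45)]=255
m[(P[...,2]>=c[2]-2)&(h<60)]=128
for dz in (-1,0,1): print("disk",outline(d,m,tuple(c[:2]),30,(z0+dz,z0+4+dz)))
print("body",cyl(P,(525,45),49.5,20,54))
top=P[(h<32)&(P[...,2]>z0-1)&(P[...,2]<z0+7)]
print(len(top),np.percentile(top[:,2],[5,25,50,75,95]))
E
```

```text
t 7.85 pos [525.9  45.6 111.8] tool cm [ 0.07 -0.01  0.18] q [ 0.064  0.444  1.918  0.     0.779 -1.08 ] ytool [0.414 0.91 ] tilt [ 3.e-04  0.e+00 -1.e+00] F [ 0.5  0.1 -1.1] w 15.1
disk (array([526.67,  49.24]), np.float64(16.6), 148)
disk (array([525.35,  47.65]), np.float64(17.0), 148)
disk (array([524.62,  45.52]), np.float64(17.4), 148)
body (array([526.37,  45.89]), 412, np.float64(1.17))
146 [104.115091   105.05928712 105.6574465  106.0690674  106.69636746]
```

View pics/side3.png

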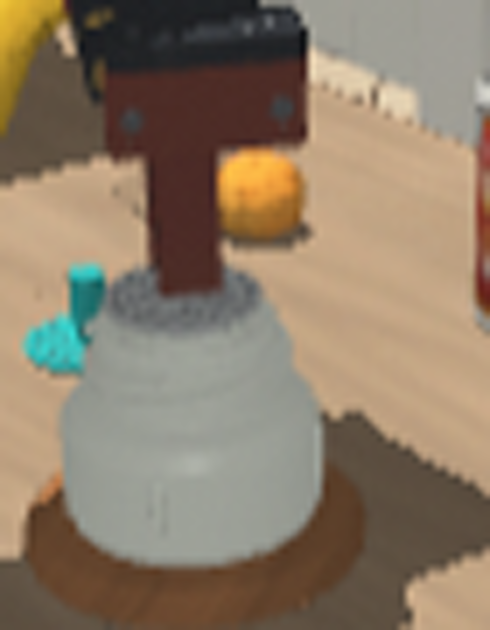

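The disk at about u=185 sits about 1 px left of the jar axis at u=192. That is roughly 1.6 mm along tool x, so I shift it before lowering.

{"api": "play_rows", "payload": {"plan": "1 -0.15 0 0.2 0 0 0;1 0 0 0.2 0 0 0;1 0 0 0.1 0 0 0;1 0 0 0 0 0 0"}}

```text
t: 8.45
ee_pos: [526.9, 44.9, 106.5]
orientation: [-0.665, -3.07, 0.0]
ft_force: [0.6, -0.5, -0.8]
width: 15.4
```

```bash
python3 - <<'E'
from h import *
to(525.2,45.8,110)
c=get_obs()["ee_pos"]
z0=c[2]-10
A=[]
for k in range(3):
    d=cam("side"); P=cloud(d)
    h=np.hypot(P[...,0]-526,P[...,1]-46)
    m=np.zeros(P.shape[:2],np.uint8)
    m[(P[...,2]>z0+1.5)&(P[...,2]<c[2]-2)&(h<34)]=255
    m[(P[...,2]>=c[2]-2)&(h<60)]=128
    print("disk",outline(d,m,tuple(c[:2]),30,(z0+2,z0+4)))
# rim plane silhouette: everything with z>93 (annulus) incl. disk, r=35
m=np.zeros(P.shape[:2],np.uint8)
m[(P[...,2]>92)&(P[...,2]<c[2]-2)&(h<45)]=255
m[(P[...,2]>=c[2]-2)&(h<60)]=128
print("rim",outline(d,m,(526.,46.),35,(92,96)))
print("body",cyl(P,(525,45),49.5,20,54))
E
```

```text
t 8.45 pos [526.9  44.9 106.5] tool cm [ 0.19  0.01 -0.35] q [ 0.063  0.454  1.918 -0.     0.77  -1.081] ytool [0.414 0.91 ] tilt [-3.e-04 -0.e+00 -1.e+00] F [ 0.6 -0.5 -0.8] w 15.4
disk (array([525.49,  45.06]), np.float64(10.4), 147)
disk (array([525.42,  45.06]), np.float64(9.6), 149)
disk (array([525.85,  44.82]), np.float64(10.5), 150)
rim (array([526.27,  46.33]), np.float64(41.6), 216)
body (array([526.39,  46.1 ]), 418, np.float64(1.11))
```

{"api": "play_rows", "payload": {"plan": "1 0 0.06 0.1 0 0 0;1 0 0 0.1 0 0 0;1 0 0 0.1 0 0 0;1 0 0 0 0 0 0"}}

```text
t: 9.1
ee_pos: [527.2, 45.5, 103.6]
orientation: [-0.665, -3.07, 0.0]
ft_force: [-0.5, 0.4, -0.6]
width: 15.4
```

{"api": "play_rows", "payload": {"plan": "1 0 0 0.1 0 0 0;1 0 0 0.1 0 0 0;1 0 0 0.1 0 0 0;1 0 0 0 0 0 0"}}

```text
t: 9.6
ee_pos: [527.3, 45.5, 100.6]
orientation: [-0.665, -3.07, 0.0]
ft_force: [-0.1, -0.3, -0.4]
width: 14.9
```

```bash
python3 -c "
from h import *
to(526,46,101)"
```

```text
t 9.6 pos [527.3  45.5 100.6] tool cm [ 0.14 -0.01 -0.04] q [ 0.064  0.465  1.92  -0.     0.758 -1.08 ] ytool [0.414 0.91 ] tilt [-0. -0. -1.] F [-0.1 -0.3 -0.4] w 14.9
```

{"api": "play_rows", "payload": {"plan": "1 0 0 0.05 0 0 0;1 0 0 0 0 0 0;2.5 0 0 0 0 0 0;4 0 0 0 0 0 0;5 0 0 0 0 0 0;5 0 0 0 0 0 0;5 0 0 0 0 0 0"}}

```text
t: 10.48
ee_pos: [527.3, 45.5, 100.1]
orientation: [-0.665, -3.07, 0.0]
ft_force: [0.2, -0.1, 0.9]
width: 49.5
```

{"api": "play_rows", "payload": {"plan": "6 0 0 -1.5 0 0 0;8.78 0 0 -3 0 0 0;8.78 0 0 -3 0 0 0;8.78 0 0 -2 0 0 0;8.78 3 0 0 0 0 0;8.78 3 -1.3 0 0 0 0;8.78 3 -2.6 0 0 0 0;8.78 1.5 -2.6 0 0 0 0;8.78 0 -2.6 0 0 0 0;8.78 0 -2 0 0 0 0;8.78 0 0 0 0 0 0"}}

```text
t: 11.85
ee_pos: [385.6, -12.7, 196.0]
orientation: [0.668, 3.069, 0.0]
ft_force: [-0.4, 0.7, 0.1]
width: 87.7
```

```bash
python3 - <<'E'
from h import *
D=[cam(n) for n in ("top","side")]
for n,d in zip(("top","side"),D):
    P=cloud(d); h=np.hypot(P[...,0]-526,P[...,1]-46)
    for z in ((110,135),(122,135)): print(n,z,fitc(P,(526,46),40,*z,0))
    k=(h>12)&(h<27)&(P[...,2]>80)&(P[...,2]<112); q=P[k]
    A=np.c_[q[:,0]-526,q[:,1]-46,np.ones(len(q))]; s=np.linalg.lstsq(A,q[:,2],rcond=None)[0]; print("disk plane",s.round(4),len(q),np.std(q[:,2]-A@s).round(2))
    k=(h>31.8)&(h<34.5)&(P[...,2]>80); print("rim z",np.median(P[k][:,2]))
    print("ring",cyl(P,(558,-179),29,30,52,5),fitc(P,(558.5,-178.5),55,50,60,0),"body",cyl(P,(526,46),49.5,20,54))
a=[cv2.resize(D[0]["pixels"][200:260,240:320,::-1],(400,300),interpolation=2),cv2.resize(D[1]["pixels"][170:245,200:300,::-1],(400,300),interpolation=2)]
cv2.imwrite("pics/both4.png",np.hstack(a)); 
to(558.5,-178.5,100)
E
```

```text
top (110, 135) ((525.0, 45.6, 7.7, array([525.3,  45.4]), np.float64(127.2)), 28)
top (122, 135) ((524.7, 45.2, 7.5, array([525.1,  45.2]), np.float64(127.7)), 27)
disk plane [-1.20000e-03  1.23000e-02  9.39113e+01] 248 1.88
rim z 94.31347268781042
ring (array([ 557.89, -175.33]), 81, np.float64(0.97)) ((558.3, -177.5, 29.2, array([ 557.6, -177.8]), np.float64(53.9)), 93) body (array([524.57,  46.47]), 10, np.float64(1.1))
side (110, 135) ((525.1, 44.0, 8.7, array([523.4,  41.6]), np.float64(120.8)), 50)
side (122, 135) ((525.1, 44.0, 8.7, array([524.5,  42.8]), np.float64(126.5)), 23)
disk plane [ 3.700e-03 -7.400e-03  9.448e+01] 102 0.69
rim z 93.02064901541436
ring (array([ 557.87, -179.55]), 385, np.float64(1.18)) ((557.7, -178.2, 30.3, array([ 557.3, -180.8]), np.float64(53.6)), 157) body (array([526.25,  45.97]), 418, np.float64(1.13))
t 11.95 pos [386.3 -12.  195.8] tool cm [-22.56  -8.02   9.61] q [-0.062  0.106  2.15   0.     0.884 -1.205] ytool [0.415 0.91 ] tilt [ 1.4e-03  1.0e-04 -1.0e+00] F [ 0.5 -0.7  0. ] w 88.0
```

View pics/both4.png

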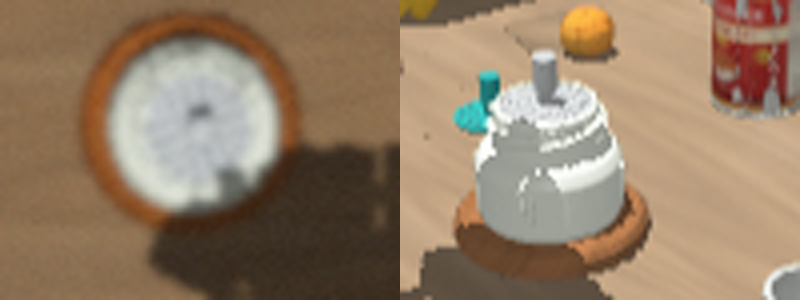

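The disk is seated: the knob is upright in both views and the disk plane tilts by less than 0.015 rad. Next is the ring.

{"api": "play_rows", "payload": {"plan": "8.78 -2 -0.7 0.5 0 0 0;8.78 -2.8 -1 1 0 0 0;8.78 -3 -1.1 1 0 0 0;8.78 -3 -1.1 1 0 0 0;8.78 -3 -1.1 1 0 0 0;8.78 -3 -1.1 1 0 0 0;8.78 -2.8 -1 0 0 0 0;8.78 -2 -0.6 0 0 0 0;8.78 -1 -0.3 0 0 0 0;8.78 0 0 0 0 0 0;8.78 0 0 0 0 0 0"}}

```text
t: 13.32
ee_pos: [557.8, -178.0, 139.8]
orientation: [-0.665, -3.069, -0.0]
ft_force: [0.1, -1.4, 0.8]
width: 87.8
```

```bash
python3 -c "
from h import *
to(558.3,-178.5,29)"
```

```text
t 13.32 pos [ 557.8 -178.   139.8] tool cm [-0.08 -0.02 11.08] q [-0.329  0.473  1.775  0.     0.895 -1.474] ytool [0.414 0.91 ] tilt [-1.e-03  4.e-04 -1.e+00] F [ 0.1 -1.4  0.8] w 87.8
```

{"api": "play_rows", "payload": {"plan": "8.78 -0.05 0 2 0 0 0;8.78 0 0 3 0 0 0;8.78 0 0 3 0 0 0;8.78 0 0 2 0 0 0;8.78 0 0 1 0 0 0;8.78 0 0 0 0 0 0;7 0 0 0 0 0 0;5 0 0 0 0 0 0;5 0 0 0 0 0 0;5 0 0 0 0 0 0;5 0 0 0 0 0 0;5 0 0 0 0 0 0"}}

```text
t: 14.82
ee_pos: [559.2, -178.8, 30.7]
orientation: [0.665, 3.069, 0.0]
ft_force: [-0.4, 0.9, 5.8]
width: 57.8
```

{"api": "play_rows", "payload": {"plan": "5 0 0 0 0 0 0;5 0 0 -1.5 0 0 0;5 0 0 -3 0 0 0;5 0 0 -3 0 0 0;5 0 0 -3 0 0 0;5 0 0 -1.5 0 0 0;5 0 0 0 0 0 0"}}

```text
t: 15.7
ee_pos: [559.3, -178.9, 151.2]
orientation: [0.665, 3.068, -0.001]
ft_force: [0.2, -0.2, -1.6]
width: 57.9
```

```bash
python3 - <<'E'
from h import *
to(526.3,46,148)
c=get_obs()["ee_pos"]
d=cam("side");P=cloud(d);np.save("s5.npy",P)
z=c[2]-29
print(cyl(P,c[:2],44.5,z+3,z+20,5),cyl(P,c[:2],29,z+29,z+52,4),"c",c.round(1))
E
```

```text
t 15.7 pos [ 559.3 -178.9  151.2] tool cm [12.31 19.1   0.3 ] q [-0.33   0.458  1.767 -0.     0.914 -1.474] ytool [0.414 0.91 ] tilt [ 1.9e-03 -7.0e-04 -1.0e+00] F [ 0.2 -0.2 -1.6] w 57.9
(array([ 559.05, -179.23]), 312, np.float64(0.98)) (array([ 558.88, -182.56]), 273, np.float64(1.55)) c [ 559.3 -178.9  151.2]
```

{"api": "play_rows", "payload": {"plan": "5 0 0 -1.5 0 0 0;5 0 0 -1.5 0 0 0;5 0.8 1.2 0 0 0 0;5 1.2 1.9 0 0 0 0;5 1.4 2.2 0 0 0 0;5 1.4 2.2 0 0 0 0;5 1.4 2.2 0 0 0 0;5 1.4 2.2 0 0 0 0;5 1.4 2.2 0 0 0 0;5 1.4 2.2 0 0 0 0;5 1.1 1.7 0 0 0 0;5 0.6 1 0 0 0 0;5 0.2 0.3 0 0 0 0;5 0 0 0 0 0 0;5 0 0 0 0 0 0"}}

```text
t: 17.62
ee_pos: [526.8, 47.5, 180.1]
orientation: [-0.666, -3.07, 0.0]
ft_force: [-0.1, 0.6, -1.4]
width: 57.7
```

```bash
python3 - <<'E'
from h import *
to(526.5,46.3,140)
c=get_obs()["ee_pos"]
d=cam("side");P=cloud(d)
z=c[2]-30.7
print(cyl(P,c[:2],44.5,z+3,z+20,5),"body",cyl(P,(526,46),49.5,20,54),"c",c.round(1))
save(d,"side6.png",(190,100,310,250),4)
E
```

```text
t 17.62 pos [526.8  47.5 180.1] tool cm [-0.02 -0.12  4.01] q [ 0.067  0.34   1.875 -0.     0.926 -1.076] ytool [0.415 0.91 ] tilt [-0.e+00 -1.e-04 -1.e+00] F [-0.1  0.6 -1.4] w 57.7
(array([526.44,  47.  ]), 232, np.float64(1.23)) body (array([526.51,  45.86]), 416, np.float64(1.11)) c [526.8  47.5 180.1]
```

View pics/side6.png

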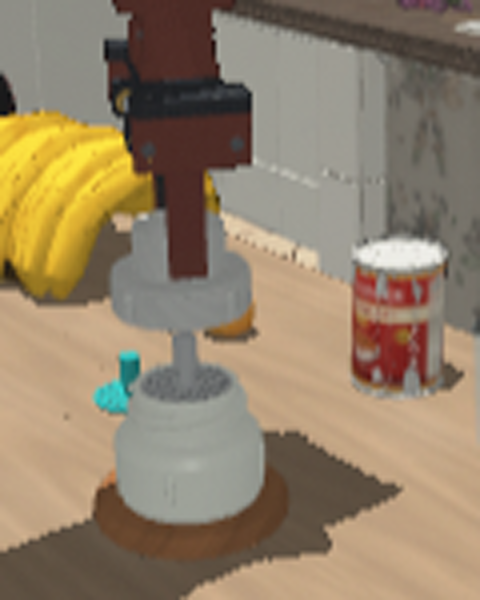

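The ring at (182,290) hangs level over the upright knob. I correct tool y by -1.1 mm and lower.

{"api": "play_rows", "payload": {"plan": "5 0 -0.11 1 0 0 0;5 0 0 1.5 0 0 0;5 0 0 1.5 0 0 0;5 0 0 1 0 0 0;5 0 0 0.4 0 0 0;5 0 0 0 0 0 0;5 0 0 0 0 0 0"}}

```text
t: 18.55
ee_pos: [526.7, 47.0, 126.5]
orientation: [0.665, 3.07, 0.0]
ft_force: [-0.1, -1.2, -1.8]
width: 57.6
```

```bash
python3 - <<'E'
from h import *
to(526.5,46.3,115)
c=get_obs()["ee_pos"]
d=cam("side");P=cloud(d)
z=c[2]-30.7
print(cyl(P,c[:2],44.5,z+3,z+20,4),"body",cyl(P,(526,46),49.5,20,54),"c",c.round(1))
E
```

```text
t 18.55 pos [526.7  47.  126.5] tool cm [-0.01 -0.07  1.15] q [ 0.066  0.421  1.909 -0.     0.81  -1.078] ytool [0.414 0.91 ] tilt [ 8.e-04  0.e+00 -1.e+00] F [-0.1 -1.2 -1.8] w 57.6
(array([526.57,  46.36]), 203, np.float64(1.16)) body (array([526.2,  46. ]), 417, np.float64(1.13)) c [526.7  47.  126.5]
```

{"api": "play_rows", "payload": {"plan": "5 0 -0.05 0.2 0 0 0;5 0 0 0.2 0 0 0;5 0 0 0.2 0 0 0;5 0 0 0 0 0 0"}}

```text
t: 19.1
ee_pos: [525.9, 46.4, 120.0]
orientation: [-0.665, -3.07, 0.0]
ft_force: [-0.5, -0.1, -0.5]
width: 57.9
```

{"api": "play_rows", "payload": {"plan": "5 0 0 0.15 0 0 0;5 0 0 0.15 0 0 0;5 0 0 0 0 0 0"}}

```text
t: 19.48
ee_pos: [526.0, 46.5, 117.0]
orientation: [-0.665, -3.07, 0.0]
ft_force: [0.0, 0.4, -1.3]
width: 57.5
```

{"api": "play_rows", "payload": {"plan": "5 0 0 0.15 0 0 0;5 0 0 0.15 0 0 0;5 0 0 0 0 0 0"}}

```text
t: 19.85
ee_pos: [526.4, 46.5, 115.1]
orientation: [0.665, 3.07, 0.0]
ft_force: [-2.9, 0.1, 8.9]
width: 57.7
```

{"api": "play_rows", "payload": {"plan": "5 0 0 0.1 0 0 0;5 0 0 0.1 0 0 0;5 0 0 0 0 0 0"}}

```text
t: 20.23
ee_pos: [526.5, 46.4, 114.8]
orientation: [0.665, 3.069, 0.0]
ft_force: [-9.6, -0.5, 26.9]
width: 57.6
```

{"api": "play_rows", "payload": {"plan": "5 0 0 -0.1 0 0 0;5 0 0 0.05 0 0 10;5 0 0 0.1 0 0 10;5 0 0 0.1 0 0 10;5 0 0 0.1 0 0 10;5 0 0 0 0 0 0"}}

```text
t: 20.98
ee_pos: [527.3, 46.5, 111.0]
orientation: [1.678, 2.654, 0.002]
ft_force: [-1.1, -0.1, 11.1]
width: 57.9
```

```bash
python3 -c "
from h import *
to(526.3,46.2,104.7)"
```

```text
t 20.98 pos [527.3  46.5 111. ] tool cm [ 0.02 -0.1   0.63] q [ 0.065  0.446  1.917  0.     0.776 -0.378] ytool [0.903 0.429] tilt [ 2.5e-03  3.0e-04 -1.0e+00] F [-1.1 -0.1 11.1] w 57.9
```

{"api": "play_rows", "payload": {"plan": "5 0 0 0.1 0 0 10;5 0 0 0.1 0 0 10;5 0 0 0.1 0 0 10;5 0 0 0.1 0 0 10;5 0 0 0 0 0 0"}}

```text
t: 21.6
ee_pos: [527.2, 46.4, 107.0]
orientation: [2.485, 1.92, 0.003]
ft_force: [-2.1, -0.4, 10.8]
width: 57.8
```

{"api": "play_rows", "payload": {"plan": "5 0 0 0.1 0 0 10;5 0 0 0.1 0 0 10;5 0 0 0 0 0 0"}}

```text
t: 21.98
ee_pos: [526.8, 46.4, 104.6]
orientation: [2.781, 1.46, 0.002]
ft_force: [-1.1, -1.8, 8.6]
width: 57.7
```

{"api": "play_rows", "payload": {"plan": "5 0 0 0.06 0 0 10;5 0 0 0.03 0 0 10;5 0 0 0 0 0 0"}}

```text
t: 22.35
ee_pos: [526.7, 46.3, 104.5]
orientation: [2.992, 0.955, 0.002]
ft_force: [-5.8, -2.4, 17.0]
width: 57.9
```

```bash
python3 -c "
from h import *
to(526.3,46.2,104.7);print(get_obs()['moment'])"
```

```text
t 22.35 pos [526.7  46.3 104.5] tool cm [-0.04 -0.01 -0.02] q [ 0.065  0.457  1.92  -0.     0.763  1.018] ytool [ 0.579 -0.815] tilt [ 0.0014 -0.     -1.    ] F [-5.8 -2.4 17. ] w 57.9
[-0.33113558  0.98353913 -0.44262448]
```

{"api": "play_rows", "payload": {"plan": "5 0 0 0 0 0 10;5 0 0 0 0 0 10;5 0 0 0 0 0 0"}}

```text
t: 22.72
ee_pos: [527.5, 46.6, 104.3]
orientation: [3.113, 0.423, 0.005]
ft_force: [-1.2, -1.8, 11.8]
width: 57.4
```

```bash
python3 -c "
from h import *
to(526.3,46.2,104.7);print(get_obs()['moment'])"
```

```text
t 22.73 pos [527.5  46.6 104.3] tool cm [-0.13  0.01 -0.04] q [ 0.066  0.458  1.919 -0.     0.761  1.367] ytool [ 0.267 -0.964] tilt [ 0.0031  0.     -1.    ] F [-1.2 -1.8 11.8] w 57.4
[-0.24736747  0.42767721 -0.41284113]
```

{"api": "play_rows", "payload": {"plan": "5 0 0 0 0 0 10;5 0 0 0 0 0 10;5 0 0 0 0 0 0"}}

```text
t: 23.1
ee_pos: [527.6, 46.5, 104.1]
orientation: [-3.139, 0.125, -0.005]
ft_force: [-1.2, -1.4, 9.2]
width: 57.4
```

```bash
python3 -c "
from h import *
to(526.3,46.2,104.7);print(get_obs()['moment'])"
```

```text
t 23.1 pos [527.6  46.5 104.1] tool cm [-0.13  0.04 -0.06] q [ 0.066  0.458  1.919 -0.     0.761  1.716] ytool [-0.079 -0.997] tilt [ 0.0032  0.     -1.    ] F [-1.2 -1.4  9.2] w 57.4
[-0.3644821   0.24169496 -0.71032847]
```

{"api": "play_rows", "payload": {"plan": "5 0 0 0 0 0 7;5 0 0 0 0 0 0;6.5 0 0 0 0 0 0;7.5 0 0 0 0 0 0;8 0 0 0 0 0 0;8 0 0 0 0 0 0;8 0 0 -1 0 0 0;8 0 0 -3 0 0 0;8 0 0 -3 0 0 0;8 0 0 -3 0 0 0;8 0 4 0 0 0 0;8 0 5 0 0 0 0;8 0 5 0 0 0 0;8 0 4 0 0 0 0;8 0 0 0 0 0 0"}}

```text
t: 24.98
ee_pos: [490.0, -132.0, 203.4]
orientation: [3.125, -0.319, 0.001]
ft_force: [-0.6, 0.1, 0.2]
width: 80.0
```

```bash
python3 - <<'E'
from h import *
to(526.3,46.2,104.7)
D=[cam(n) for n in ("top","side")]
for n,d in zip(("top","side"),D):
    P=cloud(d);h=np.hypot(P[...,0]-526,P[...,1]-46)
    k=(h>32)&(h<41)&(P[...,2]>88); q=P[k]
    A=np.c_[q[:,0]-526,q[:,1]-46,np.ones(len(q))]; s=np.linalg.lstsq(A,q[:,2],rcond=None)[0]
    print(n,"flange top (home 99.5)",s.round(4),len(q),"collar top (129)",np.percentile(P[(h<31)][:,2],[90,97]).round(1))
    print(" skirt",cyl(P,(526,46),44.5,77,94,4),"body",cyl(P,(526,46),49.5,20,54))
    for nm,u in dict(glass=(450,209),tin=(377,207),spice=(560,203),mand=(297,244)).items():
        if n=="top": print(nm,P[int(u[1]/1.5),int(u[0]/1.5)].round(1))
save(D[1],"side7.png",(190,150,310,250),5)
E
```

```text
t 24.98 pos [ 490.  -132.   203.4] tool cm [ -0.05 -18.19   9.87] q [-0.287  0.277  1.903 -0.     0.961  1.488] ytool [-0.202 -0.979] tilt [ 7.e-04 -4.e-04 -1.e+00] F [-0.6  0.1  0.2] w 80.0
top flange top (home 99.5) [1.01000e-02 4.30000e-03 9.83996e+01] 274 collar top (129) [128.6 130. ]
 skirt (array([526.35,  45.94]), 15, np.float64(0.66)) body (array([525.06,  45.65]), 22, np.float64(1.79))
glass [778.8 -24.4  13.6]
tin [766.5 120.4 106. ]
spice [ 771.6 -218.1   96.8]
mand [711.  276.   40.4]
side flange top (home 99.5) [4.30000e-03 6.00000e-03 9.89147e+01] 95 collar top (129) [127.9 128.5]
 skirt (array([528.09,  45.54]), 210, np.float64(1.17)) body (array([526.4 ,  46.07]), 411, np.float64(1.13))
```

View pics/side7.png

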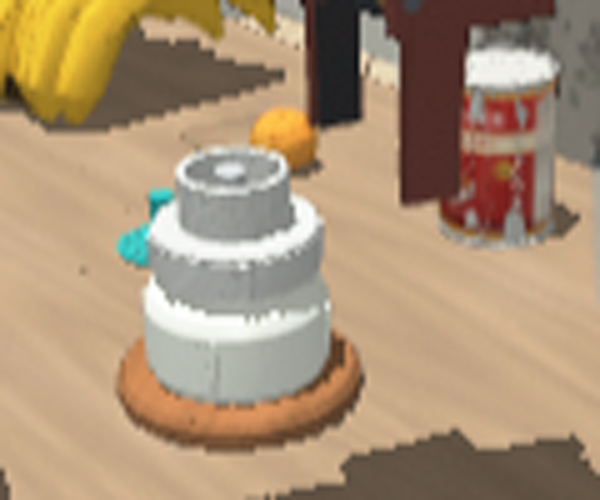

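The ring is home and level, so I hand in.

```bash
python3 -c "
from h import *
print(close_job())"
```

```text
the job is handed in; nothing more can be done
None
```

The jar is closed and the job is handed in, at about 25 s on the robot's clock (limit 58 s). It reports no verdict.

- **Disk:** I gripped the steel disk by the knob, corrected about 1.5 mm along tool x, lowered it into the recess and let go. Before the ring went on, its plane measured within 0.015 rad of level and about 94 mm high at the top. The expected height is 95 mm, and the camera reads 1 to 2 mm low there.
- **Ring:** I gripped the collar and set it on the thread about 10 mm above home. I then turned it clockwise about 167° until it stopped sinking and the torque rose to about 0.7 N m, so the last part may include slip in the fingers.
- **Final check of the ring:** With the gripper open and clear, the flange top read 98.4 to 98.9 mm (99.5 is home) and the tilt was about 0.01 rad. The two cameras disagreed on the ring's sideways position: the side view gave 1.7 mm off the jar's axis. The top-view fits gave 1.3 mm, but from very few points. Both are inside the 4 mm limit.
- **Bystanders:** In the top view the glass, tin, spice jar and mandarin all read within 1 mm horizontally of where they started.

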